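Hang the slotted bracket shelf on the stand's pin

TASK

Pick up the small bracket shelf by its black grip block and hang it on the headed pin of the bench stand: slide its open-ended slot sideways over the pin as far as it goes, let it down so that the pin seats in the notch at the slot's inner end, and let go. Work gently by feel: push against the stand with no more than about 25 N, and leave the dropper bottle and the specimen cup standing where they are.

Things in the scene. Friction and masses are not known exactly. Their poses are not given: they have to be found in the camera images.
- bracket_grip (a point): Centre of the black grip block, 20 (x) by 24 (y) by 36 mm high, on top of the loose bracket shelf (bare aluminium, 0.25 kg, 68 mm wide, 154 mm high, upright on the worktop). Axes: x normal to its plate (-x: side of the shelf, roughly to the robot), y along its width, z up. It is 136 mm above the underside, 12 mm to -x of the plate's mid-plane. Fingers best close along y.
- bracket_seat (a point): Where the pin's axis lies in the bracket when seated: in the plate's mid-plane, at mid-width (y = 0), 72 mm above the underside. Axes as bracket_grip. The plate is 5 mm thick, 92 mm high. A notch 12 mm wide (y = -6 to +6) goes up from the slot's blind end to 4 mm above this point. Slot centre line is 12 mm below this point, so the bracket sinks about 12 mm to seat.
- slot_mouth (a point): Middle of the slot's open end at the plate's +y edge, 34 mm from mid-width, 60 mm above the underside. The slot goes through the plate, is level, 11 mm high, and runs from here to its blind end at 6 mm to -y of mid-width. So the bracket starts on the -y side of the pin and is pushed to +y until the blind end meets the pin.
- shelf_underside (a point): Middle of the bracket's underside edge below the plate (mid-plane, mid-width). The underside is flat: the shelf, 4 mm thick, reaches from the plate to 47 mm at -x over the whole 68 mm width, with a lip 12 mm high at its front.
- pin_lowest (a point): Point on the fixed bench stand, 138 mm above the worktop, 6 mm in front (-x) of the upright's front face, at mid-width. Axes: -x the stand's front (roughly to the robot), y along its width, z up. The pin is exactly at y = 0 here, but is clamped firmly anywhere from this height to 44 mm higher, differently each time; that height is not measured: see or feel it, e.g. with the bracket's underside from above.
- pin_face (a point): Point on the upright's front face 138 mm above the worktop. The upright is 64 mm wide, 196 mm high; the base plate 130 mm wide, 110 mm deep, 10 mm thick. The level steel pin points to -x: 8 mm in diameter, 12 mm long from this face to its head, a disc 18 mm in diameter, 4 mm thick. The head does not pass the slot; the plate goes between face and head, its mid-plane about 6 mm from the face.
- dropper_center (a point): Centre of a small white dropper bottle with a blue cap, 25 mm in diameter, 71 mm high, standing loose on the worktop; leave alone.
- cup_center (a point): Centre of a white specimen cup with a yellow lid, 52 mm in diameter, 62 mm high, standing loose on the worktop; leave alone.

How it is judged:
By the outcome, as a careful person would: the job done as asked, in the order asked, and still so for the second after the job is handed in, with the robot touching nothing.
It also fails if it takes over 56 s, if anything falls off the work surface, if the arm or the gripper's body presses on something with over 40 N, if the wrist force passes 120 N, or if a joint passes its speed limit or range.

ROBOT

A 6-joint arm with a two-finger parallel gripper is mounted at the origin on a cart in front of the work surface, level with it; the furniture and walls round the work are solid. World frame = base frame: x ahead of the robot, y to its left, z up, the work surface at z = 0. Lengths are in m, angles in degrees, forces in N, time in s.
With the tool pointing down it reaches from about 0.25 to 0.775 m from the base axis. Payload 4 kg.
Tool frame: the origin (TCP) lies on the centre line of the jaws, within the pads' length; the fingertips stand 19 mm ahead of it and the grasp point (between the pads) is the TCP; z points along the fingers, y is the line along which they close (so a half turn about z gives the same grasp; the last joint's range is limited). The gripper opens to 94 mm and grips with 3 to 60 N. Pads are 16 mm wide; open, the fingers measure 119 mm over their backs; the gripper's body (75 mm by 177 mm) begins 78 mm behind the grasp point.
Start: joints at [-80.277, 4.996, 78.535, -0, 96.463, -5.907], TCP at [0.148, -0.53, 0.225] pointing down, gripper open.
Joint ranges: [-177.83, 177.83], [-43.37, 116.18], [15.69, 146.23], [-61.86, 241.86], [9.47, 152.12], [-147.06, 147.06]. Speed limits (degrees/s): [159.86, 159.86, 180, 180, 180, 180].

INTERFACE

Orientations are given as a 3x3 rotation matrix whose columns are the frame's x, y, z axes.
In Python, from station import env, optics gives the robot as it stands. The module is installed in compiled form; this text tells all that it offers.
- The arm moves only by the shell command python3 -m creep 'ROWS' [OPENING]. ROWS is text: rows parted by semicolons, each of 6 numbers parted by spaces: the shift along the tool's x, y, z in m, then the turn, a rotation vector about the tool's x, y, z in degrees. A call has 1 to 20 rows; each row is the pose to reach, as a shift and turn from the pose commanded when the call began, along the tool's axes at that moment; what a row does not reach only later rows make up. A row lasts 1/8 s, in which the tool goes at most 62.5 mm and 10.7 degrees, less where a joint would pass 70% of its speed; a pose out of reach is approached as far as the arm can. A call with a gripper value outside its range is refused whole. OPENING is the gripper command: -1 is fully open, 1 is shut, values between are in proportion, set as the call begins (- or left out, the last holds). The fingers move at their own pace and stop on an object; the grip force is fixed at half the most. Time passes only in rows, so rows that repeat a pose let the fingers close. It gives the time, the measured TCP pose, the force, the opening and the grip force at its end, in the units of the state.
- env.read_state(): the state, without advancing time (a new reading comes with each control period).
- optics.snapshot(name): name is "scene" or "top" or "wrist"; returns a dict with "pixels" (400x640x3 uint8, blue, green, red), "range_z" (400x640 float32, m along the optical axis (not along the pixel's ray), 0 where there is no reading), "vertical_fov" (degrees; the focal length in pixels is half the picture's height over the tangent of half this angle, whatever the lens; pixels are square), "cx", "cy" (the principal point, pixels), "cam_to_world" (4x4, takes a point from camera to world coordinates); the wrist camera has in their place "hand_eye" (4x4, takes a point from camera to tool coordinates, whose origin is the TCP and whose axes are the flange's). Camera axes: x right, y up, looking along -z (the intrinsics and any distortion apply to the point x, -y, -z); pixel columns grow to the right and rows downward; lengths in m; the calibration is good to about 2 mm. The wrist camera is an equidistant fisheye: a pixel r from the principal point sees the ray r / f radians off the axis. A picture is of the moment at which its call begins: read the wrist's pose just before it.
- env.hand_in(): hands the job in; it is judged then, once.
The state is a dict: "time_s": time; "q": joint angles; "joint_vel": joint speeds; "joint_torque": joint torques, N m; "position": TCP position; "eef_rot": TCP orientation; "wrist_force": force on the tool from outside, world axes, zero at the start; "torque": the same for the moment, N m; "grip_width": finger opening in m; "grip_force": force on a finger pad.
Only numpy, scipy, OpenCV 4.12 (cv2) and the standard library are available. Lean on these libraries where they do the work, as an engineer would, in place of code of your own. Each camera call takes 0.05 s, during which the arm holds its last target. There are 200 camera calls.

## Working session

There is one attempt and no reset: what is moved stays moved. The work goes in short steps, Python scripts to look and compute and a shell command to move; the robot and the scene stay as the last step left them, time stands still between calls to the robot, and variables do not carry over. Pictures are saved under pics/ and viewed, at most 10 in all, crops included, and the job is handed in when it is done.

```bash
mkdir -p pics
cat > h.py <<'E'
import numpy as np, cv2
from station import env, optics
def snap(n):
    s=env.read_state(); d=optics.snapshot(n); 
    d['f']=200/np.tan(np.radians(d['vertical_fov']/2))
    if n=='wrist':
        T=np.eye(4);T[:3,:3]=np.array(s['eef_rot']).reshape(3,3);T[:3,3]=s['position'];d['cam_to_world']=T@np.array(d['hand_eye'])
    return d
def cloud(d):  # pinhole world points HxWx3
    v,u=np.mgrid[0:400,0:640]; z=d['range_z']
    P=np.stack([(u-d['cx'])/d['f']*z,-(v-d['cy'])/d['f']*z,-z],-1)
    M=np.array(d['cam_to_world']); return P@M[:3,:3].T+M[:3,3]
E
python3 - <<'E'
from h import *
s=env.read_state();print({k:np.round(v,3).tolist() for k,v in s.items()})
ims=[]
for n in('scene','top'):
    d=snap(n);ims.append(d['pixels']);np.savez(n,pc=cloud(d),im=d['pixels'],M=d['cam_to_world'],f=d['f'],c=[d['cx'],d['cy']]);print(n,d['f'],d['cx'],d['cy'],np.round(d['cam_to_world'],3).tolist(),[k for k in d])
    cv2.imwrite(f'pics/{n}.png',d['pixels'])
E
```

```text
{'time_s': 0.0, 'q': [-80.278, 5.037, 78.624, 0.0, 96.463, -5.906], 'joint_vel': [0.035, 0.064, 0.05, 0.05, -0.071, 0.107], 'joint_torque': [0.001, -34.017, -30.243, 0.072, 0.033, -0.0], 'position': [0.148, -0.529, 0.223], 'eef_rot': [[0.963, 0.269, -0.0], [0.269, -0.963, 0.002], [0.0, -0.002, -1.0]], 'wrist_force': [0.076, -0.5, 0.175], 'torque': [0.001, 0.029, -0.021], 'grip_force': 0.0, 'grip_width': 0.094}
scene 391.20691051441605 320.9558719041041 206.20031358816456 [[-0.786, 0.273, -0.555, 0.018], [-0.618, -0.328, 0.714, 0.667], [0.013, 0.905, 0.426, 0.489], [0.0, 0.0, 0.0, 1.0]] ['pixels', 'range_z', 'vertical_fov', 'cx', 'cy', 'cam_to_world', 'f']
top 401.8327656920357 315.82228465911976 199.0583891684943 [[-0.217, 0.955, -0.201, 0.327], [-0.976, -0.214, 0.039, 0.032], [-0.006, 0.205, 0.979, 0.949], [0.0, 0.0, 0.0, 1.0]] ['pixels', 'range_z', 'vertical_fov', 'cx', 'cy', 'cam_to_world', 'f']
```

View pics/scene.png

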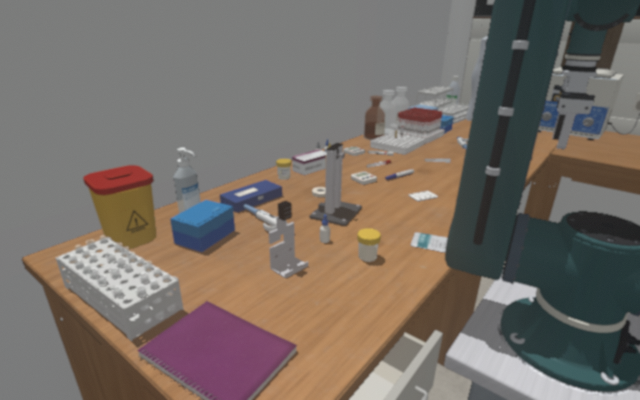

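View pics/top.png

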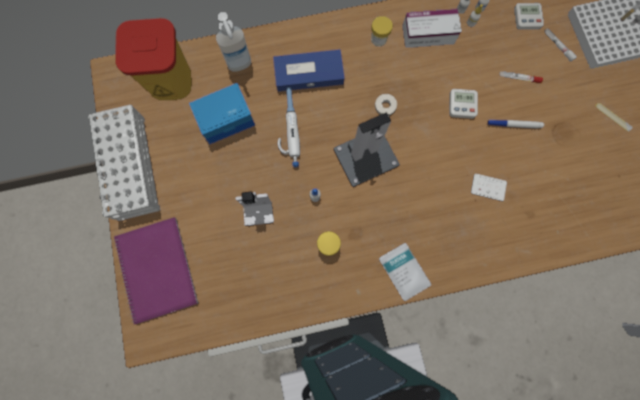

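The scene view shows the bracket (grip at 285,210), the stand (333,180), dropper (325,232) and cup (369,245). In the top view the grip is at (248,197), stand base at (366,152), dropper (315,195) and cup (329,243). Next I measure from the depth.

Run:
```python
from h import *
def rect(p,t):
    if len(p)<8: print(t,len(p));return
    (c,wh,a)=cv2.minAreaRect((p*1000).astype(np.float32)); print(t,len(p),np.round(c,1),np.round(wh,1),round(a,1))
for n,R in(('scene',dict(br=(265,198,312,280),st=(305,138,365,226),dr=(318,222,332,246),cu=(354,226,384,266))),('top',dict(br=(230,185,280,230),st=(328,108,402,190),dr=(305,182,324,206),cu=(314,228,345,260)))):
    z=np.load(n+'.npz');pc=z['pc'];im=z['im'].astype(int)
    for k,(a,b,c,d) in R.items():
        p=pc[b:d,a:c].reshape(-1,3);col=im[b:d,a:c].reshape(-1,3)
        ok=(p[:,2]>-.05)&(p[:,2]<.3)&(p[:,0]>.1);p=p[ok];col=col[ok]
        for lo,hi in((.0015,.02),(.02,.06),(.06,.11),(.11,.16),(.16,.21)):
            m=(p[:,2]>lo)&(p[:,2]<hi);rect(p[m,:2],f'{n} {k} {lo}-{hi}')
        print('  zmax',np.round(np.percentile(p[:,2],[50,98,100]),3))
ims=[]
for n,(a,b,c,d) in(('scene',(255,130,395,290)),('top',(225,95,405,265))):
    im=np.load(n+'.npz')['im'][b:d,a:c];ims.append(cv2.resize(im,(395,480),interpolation=cv2.INTER_CUBIC))
cv2.imwrite('pics/crop.png',np.hstack(ims))
```

```text
scene br 0.0015-0.02 605 [626.   13.9] [127.5 412.5] 45.6
scene br 0.02-0.06 416 [612.6  69.9] [ 56.4 242.6] 47.8
scene br 0.06-0.11 375 [538.4 135.9] [70.3  8.4] 84.0
scene br 0.11-0.16 253 [527.6 138.2] [24.1 24.4] 81.3
scene br 0.16-0.21 0
  zmax [-0.001  0.145  0.154]
scene st 0.0015-0.02 1265 [ 825.5 -429.6] [240.9 879.4] 32.5
scene st 0.02-0.06 808 [ 804.5 -333.5] [129.6 881.9] 37.2
scene st 0.06-0.11 303 [ 748.1 -290.8] [ 87.7 727.6] 43.8
scene st 0.11-0.16 292 [ 607.9 -143.5] [23.8 65.6] 12.2
scene st 0.16-0.21 274 [ 599.6 -143.5] [38.8 66.8] 10.9
  zmax [0.007 0.184 0.194]
scene dr 0.0015-0.02 73 [550.6 -37.1] [ 25. 108.] 33.9
scene dr 0.02-0.06 120 [524.5   1.9] [24.8 17.4] 35.4
scene dr 0.06-0.11 0
scene dr 0.11-0.16 0
scene dr 0.16-0.21 0
  zmax [0.008 0.052 0.054]
scene cu 0.0015-0.02 130 [451.5 -42.8] [ 41.5 160.7] 50.6
scene cu 0.02-0.06 405 [405.5  -5.9] [49.4 51.8] 49.1
scene cu 0.06-0.11 84 [404.3  -6.9] [47.  45.5] 40.1
scene cu 0.11-0.16 0
scene cu 0.16-0.21 0
  zmax [0.004 0.061 0.061]
top br 0.0015-0.02 671 [536.  142.7] [121.1 107.6] 77.3
top br 0.02-0.06 83 [5
[... 215 characters left out ...]
3] [184. 211.] 77.1
top st 0.02-0.06 174 [ 618.8 -142.8] [43.8 63.3] 11.5
top st 0.06-0.11 202 [ 606.9 -145.7] [21.5 64.5] 9.1
top st 0.11-0.16 159 [ 607.5 -145.6] [21.9 64.2] 10.0
top st 0.16-0.21 549 [ 601.2 -146.8] [38.3 64.3] 12.7
  zmax [0.002 0.196 0.199]
top dr 0.0015-0.02 55 [536.4  -4.6] [43.4 57.5] 77.2
top dr 0.02-0.06 85 [526.2  -2.6] [24.3 19.5] 67.4
top dr 0.06-0.11 13 [527.9  -4. ] [5.3 6.7] 42.5
top dr 0.11-0.16 0
top dr 0.16-0.21 0
  zmax [0.    0.064 0.073]
top cu 0.0015-0.02 60 [410.6 -14.1] [71.  71.7] 79.5
top cu 0.02-0.06 86 [406.8  -8.6] [47.4 51.6] 71.1
top cu 0.06-0.11 356 [407.4  -8.2] [48.6 48.7] 76.6
top cu 0.11-0.16 0
top cu 0.16-0.21 0
  zmax [0.002 0.064 0.066]
```

View pics/crop.png

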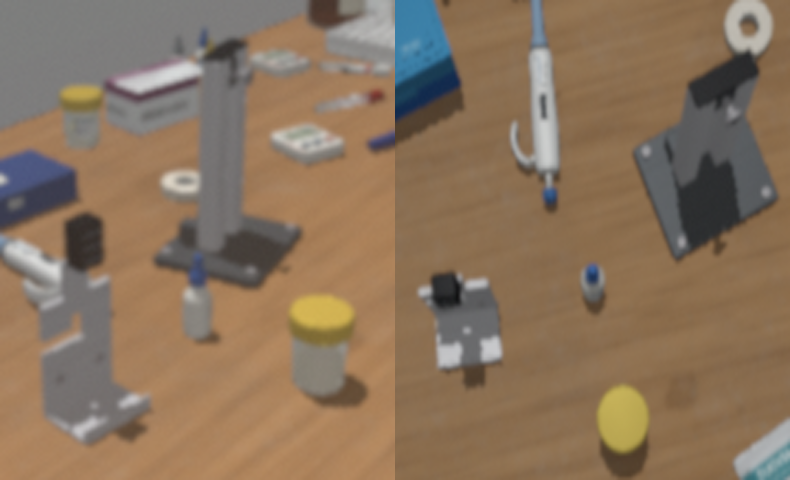

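The crops confirm bracket facing the robot with the slot open to the left (+y), and the pin head near the stand's top (left crop 242,65; right crop 733,112). Now I refine the poses and the pin height.

Run:
```python
from h import *
for n,(a,b,c,d),(a2,b2,c2,d2) in(('scene',(305,138,365,226),(265,198,312,280)),('top',(328,108,402,190),(230,185,280,230))):
    z=np.load(n+'.npz');P=z['pc'][b:d,a:c].reshape(-1,3)*1000
    P=P[np.linalg.norm(P[:,:2]-[605,-145],axis=1)<60]
    p=P[(P[:,2]>30)&(P[:,2]<150)];(cc,wh,an)=cv2.minAreaRect(p[:,:2].astype(np.float32));an=an if an<45 else an-90
    r=np.radians(10.5);ex=np.array([np.cos(r),np.sin(r)]);ey=np.array([-np.sin(r),np.cos(r)])
    L=lambda q:np.c_[(q[:,:2]-[607,-145])@ex,(q[:,:2]-[607,-145])@ey,q[:,2]]
    q=L(p);fr=q[(q[:,0]<-5)&(abs(q[:,1])<35)];print(n,cc,wh,an,'x pct',np.percentile(q[:,0],[1,10,25,50,75,99]).round(1),'y',np.percentile(q[:,1],[1,99]).round(1))
    if len(fr)>10: print(' face yaw corr deg',np.degrees(np.arctan(-np.polyfit(fr[:,1],fr[:,0],1)[0])).round(1),'face x',np.median(fr[:,0]).round(1),len(fr))
    q=L(P[P[:,2]>120]);t=q[q[:,2]>190];print(' top',len(t),np.percentile(t[:,:2],[2,98],axis=0).round(1) if len(t) else '')
    h=q[(q[:,0]<-17)&(q[:,0]>-40)];print(' head',len(h),np.percentile(h,[2,50,98],axis=0).round(1).tolist() if len(h) else '')
    P=z['pc'][b2:d2,a2:c2].reshape(-1,3)*1000;P=P[np.linalg.norm(P[:,:2]-[535,137],axis=1)<60]
    pl=P[(P[:,2]>30)&(P[:,2]<92)];pl=pl[(pl[:,0]>525)]
    k=np.polyfit(pl[:,1],pl[:,0],1);print(' plate yaw',np.degrees(np.arctan(-k[0])).round(1),'x at y=137',np.polyval(k,137).round(1),'y',np.percentile(pl[:,1],[1,99]).round(1))
    g=P[P[:,2]>122];print(' grip',cv2.minAreaRect(g[:,:2].astype(np.float32)),np.percentile(g,[2,98],axis=0).round(1).tolist())
    g=P[P[:,2]>151];print(' griptop',len(g),cv2.minAreaRect(g[:,:2].astype(np.float32)) if len(g)>5 else '')
```

```text
scene (601.1172485351562, -139.54299926757812) (68.54222106933594, 41.334556579589844) -22.71538543701172 x pct [-11.   -9.8  -8.4  -5.5   0.9  12. ] y [-30.6  33.9]
 face yaw corr deg 1.2 face x -8.3 338
 top 75 [[-10.  -28.2]
 [ 11.7  33. ]]
 head 26 [[-26.4, -10.6, 164.6], [-24.7, 2.0, 173.1], [-18.3, 8.3, 180.9]]
 plate yaw -6.5 x at y=137 537.4 y [102.7 170. ]
 grip ((526.0700073242188, 138.43373107910156), (24.066083908081055, 21.28466796875), 81.20584869384766) [[515.7, 129.1, 122.8], [536.8, 150.1, 152.9]]
 griptop 34 ((526.36865234375, 138.6080780029297), (19.304615020751953, 15.895792961120605), 89.8086166381836)
top (618.888671875, -142.927490234375) (43.798439025878906, 63.99208450317383) 12.267702102661133 x pct [-10.2  -9.7  -8.9  -7.2   4.3  31. ] y [-31.5  31.4]
 face yaw corr deg 1.4 face x -8.6 249
 top 345 [[ -9.4 -31.4]
 [ 12.7  30.2]]
 head 34 [[-25.4, -9.1, 168.3], [-23.8, -1.1, 177.8], [-17.2, 5.8, 183.0]]
 plate yaw -5.9 x at y=137 538.2 y [101.6 168.6]
 grip ((527.1266479492188, 135.85650634765625), (23.230440139770508, 20.121309280395508), 80.1961669921875) [[517.2, 124.1, 125.4], [536.8, 147.5, 156.2]]
 griptop 104 ((527.38671875, 136.22955322265625), (22.612703323364258, 19.389501571655273), 79.13218688964844)
```

```bash
cat >> h.py <<'E'
from scipy.spatial.transform import Rotation as Ro
def goto(*ts):
    """ts: (x,y,z mm, yaw of tool x deg): print row values from the present pose"""
    s=env.read_state();R=np.array(s['eef_rot']);p=np.array(s['position'])
    print('t',round(s['time_s'],2),'pos',(p*1000).round(1),'yaw',np.degrees(np.arctan2(R[1,0],R[0,0])).round(2),'F',np.round(s['wrist_force'],1),'w',np.round(s['grip_width'],4),'gf',np.round(s['grip_force'],1))
    for x,y,z,a in ts:
        c,d=np.cos(np.radians(a)),np.sin(np.radians(a));T=np.array([[c,d,0],[d,-c,0],[0,0,-1]])
        print((R.T@(np.array([x,y,z])/1000-p)).round(4),Ro.from_matrix(R.T@T).as_rotvec(degrees=True).round(2))
E
python3 -c "
from h import *
goto((527.2,136.8,255,-6.5))"
```

```text
t 0.1 pos [ 148.1 -529.2  223.4] yaw 15.63 F [-1.  -0.1 -0.1] w 0.0939 gf 0.0
[ 0.5445 -0.5393 -0.0304] [-1.100e-01  1.000e-02  2.213e+01]
```

```bash
R="0"; python3 -m creep '0.02 -0.02 -0.03 0 0 0; 0.5445 -0.5393 -0.0304 -0.1 0 22.1; 0.5445 -0.5393 -0.0304 -0.1 0 22.1; 0.5445 -0.5393 -0.0304 -0.1 0 22.1; 0.5445 -0.5393 -0.0304 -0.1 0 22.1; 0.5445 -0.5393 -0.0304 -0.1 0 22.1; 0.5445 -0.5393 -0.0304 -0.1 0 22.1; 0.5445 -0.5393 -0.0304 -0.1 0 22.1; 0.5445 -0.5393 -0.0304 -0.1 0 22.1; 0.5445 -0.5393 -0.0304 -0.1 0 22.1; 0.5445 -0.5393 -0.0304 -0.1 0 22.1; 0.5445 -0.5393 -0.0304 -0.1 0 22.1; 0.5445 -0.5393 -0.0304 -0.1 0 22.1; 0.5445 -0.5393 -0.0304 -0.1 0 22.1; 0.5445 -0.5393 -0.0304 -0.1 0 22.1; 0.5445 -0.5393 -0.0304 -0.1 0 22.1; 0.5445 -0.5393 -0.0304 -0.1 0 22.1' -1
python3 -c "
from h import *
goto((527.2,136.8,190,-6.5),(527.2,136.8,138,-6.5))
d=snap('wrist');cv2.imwrite('pics/w1.png',d['pixels']);print(d['f'],d['cx'],d['cy'])"
```

```text
time_s: 2.22
position: [0.527, 0.1353, 0.2554]
eef_rot: [[0.993, -0.115, 0.001], [-0.115, -0.993, -0.002], [0.001, 0.002, -1.0]]
wrist_force: [-0.1, -0.0, 0.3]
grip_width: 0.0941
grip_force: 0.0
t 2.23 pos [527.  135.3 255.4] yaw -6.58 F [-0.1 -0.   0.3] w 0.0941 gf 0.0
[-0.0001 -0.0017  0.0654] [ 0.09 -0.07 -0.08]
[-1.000e-04 -1.700e-03  1.174e-01] [ 0.09 -0.07 -0.08]
309.70691628693146 321.07903702890064 199.68227062041964
```

View pics/w1.png

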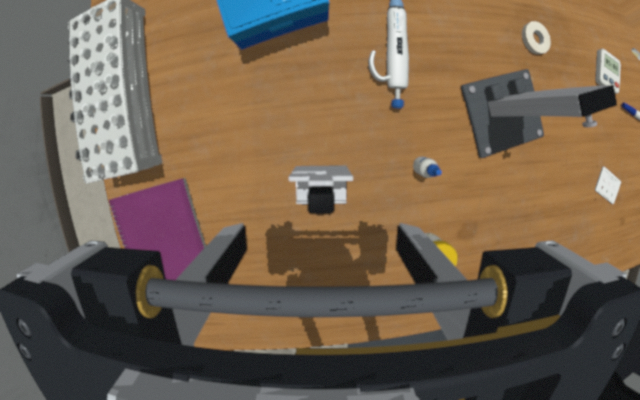

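Wrist view: the grip block is centred between the fingers (320,195) and the plate is level in the image (290–352, row 178). I descend and grip.

```bash
python3 -m creep '0 -0.001 0.05 0.1 0 0; 0 -0.001 0.09 0.1 0 0; 0 -0.001 0.117 0.1 0 0; 0 -0.001 0.117 0.1 0 0; 0 -0.001 0.117 0.1 0 0'
python3 -m creep '0 0 0 0 0 0; 0 0 0 0 0 0; 0 0 0 0 0 0; 0 0 0 0 0 0; 0 0 0 0 0 0; 0 0 0 0 0 0; 0 0 0 0 0 0; 0 0 0 0 0 0' 1
python3 -c "
from h import *
goto()"
```

```text
time_s: 2.9
position: [0.5282, 0.137, 0.1395]
eef_rot: [[0.994, -0.113, 0.003], [-0.113, -0.994, 0.0], [0.003, -0.001, -1.0]]
wrist_force: [0.1, 0.3, 0.5]
grip_width: 0.0938
grip_force: 0.0
time_s: 3.9
position: [0.5273, 0.137, 0.1376]
eef_rot: [[0.994, -0.113, -0.0], [-0.113, -0.994, -0.0], [-0.0, 0.0, -1.0]]
wrist_force: [-1.1, 0.2, 0.4]
grip_width: 0.0237
grip_force: 30.0
t 3.9 pos [527.3 137.  137.6] yaw -6.47 F [-1.1  0.2  0.4] w 0.0237 gf 30.0
```

```bash
python3 -c "
from h import *
goto((527.3,137,345,-6.5),(577.8,-150.4,345,11.7),(577.8,-150.4,328,11.7))"
```

```text
t 3.9 pos [527.3 137.  137.6] yaw -6.47 F [-1.1  0.2  0.4] w 0.0237 gf 30.0
[ 0.000e+00  1.000e-04 -2.074e-01] [0.02 0.   0.03]
[ 0.0826  0.28   -0.2073] [ 2.000e-02  1.000e-02 -1.817e+01]
[ 0.0826  0.28   -0.1903] [ 2.000e-02  1.000e-02 -1.817e+01]
```

```bash
python3 -m creep '0 0 -0.02 0 0 0; 0 0 -0.06 0 0 0; 0 0 -0.11 0 0 0; 0 0 -0.16 0 0 0; 0 0 -0.207 0 0 0; 0.008 0.03 -0.207 0 0 -2; 0.021 0.07 -0.207 0 0 -5; 0.034 0.115 -0.207 0 0 -8; 0.047 0.16 -0.207 0 0 -11; 0.061 0.205 -0.207 0 0 -14; 0.074 0.25 -0.207 0 0 -17; 0.0826 0.28 -0.207 0 0 -18.2; 0.0826 0.28 -0.207 0 0 -18.2; 0.0826 0.28 -0.207 0 0 -18.2; 0.0826 0.28 -0.207 0 0 -18.2'
python3 -c "
from h import *
goto((577.8,-150.4,345,11.7))
d=snap('wrist');cv2.imwrite('pics/w2.png',d['pixels'])
d=snap('top');cv2.imwrite('pics/t2.png',cv2.resize(d['pixels'][60:230,250:450],(800,600)))"
```

```text
time_s: 5.78
position: [0.5778, -0.1491, 0.3451]
eef_rot: [[0.979, 0.205, 0.001], [0.205, -0.979, 0.0], [0.001, -0.0, -1.0]]
wrist_force: [-0.7, -0.4, -2.1]
grip_width: 0.0234
grip_force: 30.0
t 5.78 pos [ 577.8 -149.1  345.1] yaw 11.82 F [-0.7 -0.4 -2.1] w 0.0234 gf 30.0
[-0.0002  0.0013  0.0001] [-0.01 -0.03  0.12]
```

View pics/w2.png

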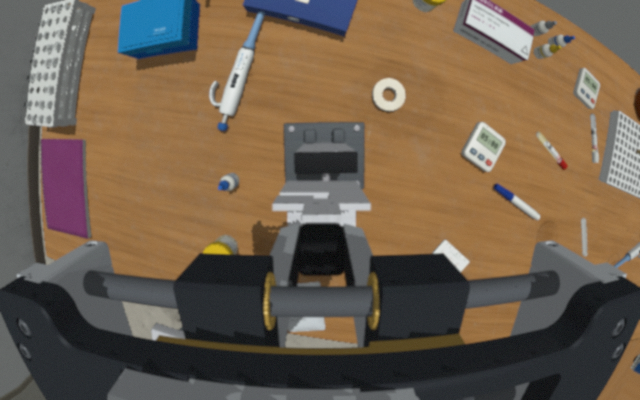

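Wrist view: the stand's top (292–359, row 160) is behind the held plate (272–370, row 190), with edges parallel. I measure both from the wrist depth.

```bash
cat >> h.py <<'E'
def fcloud(d):
    v,u=np.mgrid[0:400,0:640];a,b=u-d['cx'],v-d['cy'];r=np.hypot(a,b)+1e-9;t=np.tan(r/d['f']);z=d['range_z']
    P=np.stack([a/r*t*z,-b/r*t*z,-z],-1);M=d['cam_to_world'];return P@M[:3,:3].T+M[:3,3]
E
python3 - <<'E'
from h import *
d=snap('wrist');pc=fcloud(d)*1000;s=env.read_state();R=np.array(s['eef_rot']);p=np.array(s['position'])*1000
r=np.radians(11.7);ex=np.array([np.cos(r),np.sin(r)]);ey=np.array([-np.sin(r),np.cos(r)])
P=pc[100:240,260:390].reshape(-1,3)
q=np.c_[(P[:,:2]-[597.4,-146.3])@ex,(P[:,:2]-[597.4,-146.3])@ey,P[:,2]]
print('in stand frame; TCP',(p[:2]-[597.4,-146.3])@ex,(p[:2]-[597.4,-146.3])@ey,p[2])
print(np.histogram(P[:,2],np.arange(-5,360,10)))
for lo,hi in((5,14),(190,200),(208,216),(222,290),(290,302)):
    m=q[(q[:,2]>lo)&(q[:,2]<hi)]
    if len(m)>9:print(lo,len(m),np.percentile(m,[1,50,99],axis=0).round(1).tolist(),[np.round(x,1) for x in cv2.minAreaRect(m[:,:2].astype(np.float32))])
E
```

```text
in stand frame; TCP -19.806818524653416 1.0014009335418266 345.24378690234073
(array([8453, 2691,   14,  327,   42,   45,    0,   16,   29,    0,   29,
         18,   14,   37,    9,   43,   30,   89,   86,   36, 1319,  481,
        144,  156,  145,  162,  410,   82,  270,  226,  725,  153,  174,
        571,  459,  526]), array([ -5,   5,  15,  25,  35,  45,  55,  65,  75,  85,  95, 105, 115,
       125, 135, 145, 155, 165, 175, 185, 195, 205, 215, 225, 235, 245,
       255, 265, 275, 285, 295, 305, 315, 325, 335, 345, 355]))
5 2631 [[-41.3, -102.5, 8.3], [25.7, -3.4, 11.0], [89.7, 61.2, 13.7]] [array([ 26. , -19.9]), array([167.3, 146.7]), np.float64(85.6)]
190 1330 [[2.4, -35.0, 195.1], [12.7, -3.7, 196.9], [22.9, 27.5, 198.6]] [array([12.6, -3.4]), array([21. , 63.8]), np.float64(0.7)]
208 483 [[-48.7, -32.8, 209.4], [-39.5, -5.6, 212.5], [-4.2, 34.2, 214.1]] [array([-27. ,   1.2]), array([45.9, 68.5]), np.float64(0.0)]
222 1405 [[-8.9, -32.0, 223.0], [-4.2, 1.2, 261.3], [-3.5, 34.6, 288.9]] [array([-6.4,  1.4]), array([ 6. , 68.6]), np.float64(0.3)]
290 800 [[-9.1, -32.2, 291.2], [-4.6, 0.9, 299.9], [-3.5, 34.6, 301.8]] [array([-6.4,  1.1]), array([ 6. , 68.2]), np.float64(0.0)]
```

Run:
```python
from h import *
r=np.radians(11.8);ex=np.array([np.cos(r),np.sin(r)]);ey=np.array([-np.sin(r),np.cos(r)])
for n in('scene','top'):
    d=snap(n);P=cloud(d).reshape(-1,3)*1000
    q=np.c_[(P[:,:2]-[597.4,-146.3])@ex,(P[:,:2]-[597.4,-146.3])@ey,P[:,2]]
    q=q[(abs(q[:,0])<80)&(abs(q[:,1])<75)]
    for t,lo,hi in(('up',60,150),('up',100,140),('top',194,199),('plate',222,296),('shelf',203,218)):
        m=q[(q[:,2]>lo)&(q[:,2]<hi)]
        if t=='top': m=m[m[:,0]>-8]
        if len(m)>9:print(n,t,len(m),np.percentile(m,[1,50,99],axis=0).round(1).tolist(),[np.round(x,1) for x in cv2.minAreaRect(m[:,:2].astype(np.float32))])
```

```text
scene up 501 [[-0.8, -30.5, 61.7], [4.6, 25.0, 107.4], [20.9, 33.7, 148.9]] [array([10.4,  0.2]), array([23.2, 68.1]), np.float64(0.1)]
scene up 231 [[-0.8, -32.4, 100.3], [5.3, 26.4, 119.9], [20.9, 33.7, 139.9]] [array([5.6, 1. ]), array([69.9, 21.3]), np.float64(80.5)]
scene plate 337 [[-11.0, -31.2, 223.0], [-9.5, 6.7, 257.2], [-4.6, 38.4, 295.2]] [array([-7.5,  3.5]), array([72.9,  7.8]), np.float64(89.3)]
scene shelf 214 [[-55.6, -29.5, 205.2], [-29.2, 13.1, 209.5], [-5.7, 39.3, 217.7]] [array([-30.6,   3.5]), array([73.7, 51.3]), np.float64(88.7)]
top up 171 [[-0.4, 12.1, 60.7], [2.2, 29.3, 106.2], [21.5, 30.8, 148.7]] [array([ 6.8, 25.9]), array([27.9, 13.7]), np.float64(40.8)]
top up 78 [[-0.5, 13.5, 100.4], [1.8, 29.3, 119.4], [21.6, 30.7, 139.3]] [array([ 7.1, 26.5]), array([27.3, 12.7]), np.float64(37.9)]
top top 36 [[4.2, 13.8, 194.0], [15.8, 25.2, 195.2], [22.1, 30.0, 197.7]] [array([16.4, 25.1]), array([11.9, 24.5]), np.float64(47.0)]
top plate 48 [[-10.1, 30.0, 224.1], [-8.7, 35.2, 250.5], [-4.6, 36.3, 291.0]] [array([-7.5, 32.9]), array([6.8, 5.3]), np.float64(83.6)]
top shelf 35 [[-54.6, 28.6, 207.4], [-14.4, 34.1, 211.1], [-6.4, 36.2, 216.4]] [array([-30.6,  32.1]), array([48.5,  7.7]), np.float64(0.7)]
```

```bash
python3 -m creep '0 0.0035 0.01 0 0 0; 0 0.0035 0.018 0 0 0; 0 0.0035 0.02 0 0 0; 0 0.0035 0.02 0 0 0; 0 0.0035 0.02 0 0 0'
python3 -m creep '0 0 0.001 0 0 0; 0 0 0.001 0 0 0'
python3 -m creep '0 0 0.001 0 0 0; 0 0 0.001 0 0 0'
```

```text
time_s: 6.65
position: [0.5786, -0.1538, 0.3253]
eef_rot: [[0.979, 0.203, 0.001], [0.203, -0.979, -0.0], [0.001, 0.0, -1.0]]
wrist_force: [0.3, -0.2, -2.1]
grip_width: 0.0237
grip_force: 30.0
time_s: 6.9
position: [0.5786, -0.1538, 0.324]
eef_rot: [[0.979, 0.203, 0.001], [0.203, -0.979, -0.0], [0.001, 0.0, -1.0]]
wrist_force: [0.0, 0.2, -2.2]
grip_width: 0.0239
grip_force: 30.0
time_s: 7.15
position: [0.5785, -0.1538, 0.3228]
eef_rot: [[0.979, 0.203, 0.0], [0.203, -0.979, -0.0], [0.0, 0.0, -1.0]]
wrist_force: [1.2, -1.2, -2.9]
grip_width: 0.0239
grip_force: 30.0
```

```bash
for i in 1; do python3 -m creep '0 0 0.0008 0 0 0; 0 0 0.0008 0 0 0' | egrep 'pos|force'; done
python3 -m creep '0 0 0.0008 0 0 0; 0 0 0.0008 0 0 0' | egrep 'pos|force'
python3 -m creep '0 0 0.0008 0 0 0; 0 0 0.0008 0 0 0' | egrep 'pos|force'
```

```text
position: [0.5785, -0.1538, 0.322]
wrist_force: [0.3, 0.0, -2.4]
grip_force: 30.0
position: [0.5785, -0.1538, 0.3212]
wrist_force: [0.4, -0.3, -2.3]
grip_force: 30.0
position: [0.5786, -0.1538, 0.3205]
wrist_force: [-0.3, -0.1, -2.1]
grip_force: 30.0
```

```bash
python3 -m creep '0 0 0.0008 0 0 0; 0 0 0.0008 0 0 0' | egrep 'pos|force'
python3 -m creep '0 0 0.0008 0 0 0; 0 0 0.0008 0 0 0' | egrep 'pos|wrist_force'
python3 -m creep '0 0 0.0008 0 0 0; 0 0 0.0008 0 0 0' | egrep 'pos|wrist_force'
```

```text
position: [0.5785, -0.1538, 0.3203]
wrist_force: [-0.3, 0.5, 0.9]
grip_force: 30.0
position: [0.5785, -0.1537, 0.3201]
wrist_force: [-1.2, 0.6, 3.8]
position: [0.5785, -0.1537, 0.32]
wrist_force: [-2.4, 0.1, 6.8]
```

```bash
python3 -m creep '0 0 -0.008 0 0 0; 0 0 -0.018 0 0 0; 0 0.01 -0.018 0 0 0; 0.0015 0.045 -0.018 0 0 0; 0.0015 0.075 -0.018 0 0 0; 0.0015 0.084 -0.018 0 0 0; 0.0015 0.084 -0.018 0 0 0; 0.0015 0.084 0.01 0 0 0; 0.0015 0.084 0.04 0 0 0; 0.0015 0.084 0.06 0 0 0; 0.0015 0.084 0.067 0 0 0; 0.0015 0.084 0.067 0 0 0; 0.0015 0.084 0.067 0 0 0; 0.0015 0.084 0.067 0 0 0'
python3 - <<'E'
from h import *
r=np.radians(11.8);ex=np.array([np.cos(r),np.sin(r)]);ey=np.array([-np.sin(r),np.cos(r)])
o=np.array([597.4,-146.3])
s=env.read_state();p=np.array(s['position'])*1000;print('TCPloc',(p[:2]-o)@ex,(p[:2]-o)@ey,p[2],s['time_s'])
for n in('scene','top','wrist'):
    d=snap(n);P=(fcloud(d) if n=='wrist' else cloud(d)).reshape(-1,3)*1000
    q=np.c_[(P[:,:2]-o)@ex,(P[:,:2]-o)@ey,P[:,2]]
    q=q[(q[:,0]>-80)&(q[:,0]<40)&(q[:,1]<45)&(q[:,1]>-135)]
    for t,lo,hi,a,b in(('up',60,150,-36,45),('top',192,200,-36,45),('head',150,190,-16,14),('plate',128,204,-135,-46),('shelf',108,125,-135,-46)):
        m=q[(q[:,2]>lo)&(q[:,2]<hi)&(q[:,1]>a)&(q[:,1]<b)]
        if t=='head': m=m[m[:,0]<-8]
        if t=='top': m=m[m[:,0]>-6]
        if len(m)>9:print(n,t,len(m),np.percentile(m,[1,50,99],axis=0).round(1).tolist(),[np.round(x,1) for x in cv2.minAreaRect(m[:,:2].astype(np.float32))])
    if n!='top':cv2.imwrite(f'pics/{n}3.png',d['pixels'])
E
```

```text
time_s: 10.4
position: [0.5975, -0.2358, 0.2525]
eef_rot: [[0.979, 0.203, 0.002], [0.203, -0.979, -0.001], [0.002, 0.002, -1.0]]
wrist_force: [0.3, 0.5, -2.0]
grip_width: 0.0239
grip_force: 30.0
TCPloc -18.17470987432399 -87.6552563908043 252.50057374792274 10.4
scene up 505 [[-1.1, -30.9, 61.1], [4.8, 25.8, 107.3], [21.2, 33.6, 148.9]] [array([10.9,  1.3]), array([24.3, 67.6]), np.float64(0.3)]
scene top 62 [[-0.5, -31.5, 192.2], [10.7, 3.6, 193.4], [22.1, 30.1, 195.0]] [array([10.3, -0.2]), array([63. , 22.8]), np.float64(88.7)]
scene head 25 [[-16.3, -10.5, 164.2], [-14.7, 1.5, 173.3], [-9.9, 9.2, 180.5]] [array([-15. ,  -0.4]), array([19.2,  6.9]), np.float64(71.4)]
scene plate 258 [[-9.8, -119.9, 128.8], [-7.6, -81.9, 163.8], [-3.0, -50.0, 202.0]] [array([ -6.8, -84.5]), array([74. ,  8.1]), np.float64(88.0)]
scene shelf 187 [[-54.1, -121.1, 112.5], [-27.7, -77.4, 116.7], [-4.9, -50.3, 124.5]] [array([-30.3, -86. ]), array([74.7, 49.8]), np.float64(88.5)]
top up 321 [[-0.1, -32.3, 60.9], [1.8, 15.2, 100.4], [21.3, 30.6, 148.8]] [array([ 7.8, -1.2]), array([65.7, 21.9]), np.float
[... 594 characters left out ...]
7, -35.9, 64.6], [22.8, -28.3, 114.0], [24.0, 26.5, 149.1]] [array([22. , -7.1]), array([66.4, 20.9]), np.float64(71.7)]
wrist top 2334 [[1.3, -35.3, 193.4], [12.8, -5.5, 197.0], [23.3, 27.6, 198.5]] [array([12.2, -3.3]), array([22.7, 65.1]), np.float64(0.7)]
wrist head 172 [[-14.6, -12.2, 167.8], [-11.3, -5.7, 180.2], [-8.4, 3.7, 184.6]] [array([-11.4,  -3.7]), array([17.2,  6.6]), np.float64(89.5)]
wrist plate 1690 [[-7.0, -120.9, 129.8], [-2.7, -87.7, 169.7], [-2.0, -54.3, 203.4]] [array([ -4.8, -87.6]), array([68.6,  5.9]), np.float64(90.0)]
wrist shelf 551 [[-47.2, -121.6, 116.2], [-36.9, -91.6, 119.4], [-2.5, -54.7, 124.7]] [array([-25.6, -87.7]), array([68.4, 46.2]), np.float64(90.0)]
```

View pics/wrist3.png

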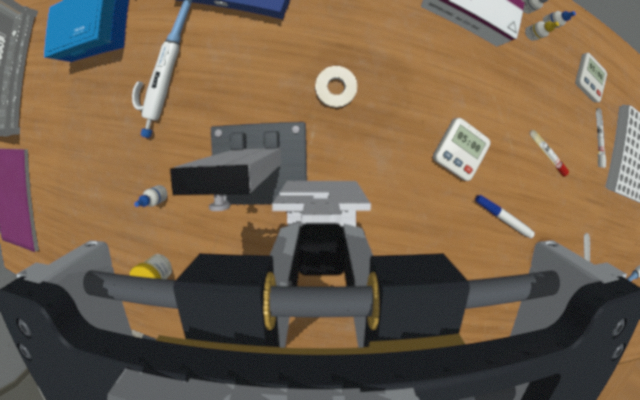

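Wrist view: the bracket (272–370, row 190) is on the −y side of the stand, with the pin head visible at (220,203) and about in line with the plate. Now I trim the height and yaw, then slide to the mouth.

```bash
python3 -m creep '0 -0.01 0.001 0 0 -0.4; 0 -0.025 0.001 0 0 -0.4; 0 -0.035 0.001 0 0 -0.4; 0 -0.04 0.001 0 0 -0.4; 0 -0.04 0.001 0 0 -0.4; 0 -0.04 0.001 0 0 -0.4'
python3 -c "
from h import *
goto()
d=snap('scene');cv2.imwrite('pics/s4.png',cv2.resize(d['pixels'][130:240,280:410],None,fx=5,fy=5,interpolation=cv2.INTER_CUBIC))"
```

```text
time_s: 11.3
position: [0.589, -0.1968, 0.2501]
eef_rot: [[0.978, 0.21, 0.0], [0.21, -0.978, -0.0], [0.0, 0.0, -1.0]]
wrist_force: [0.6, 0.2, -2.2]
grip_width: 0.0239
grip_force: 30.0
t 11.3 pos [ 589.  -196.8  250.1] yaw 12.12 F [ 0.6  0.2 -2.2] w 0.0239 gf 30.0
```

View pics/s4.png

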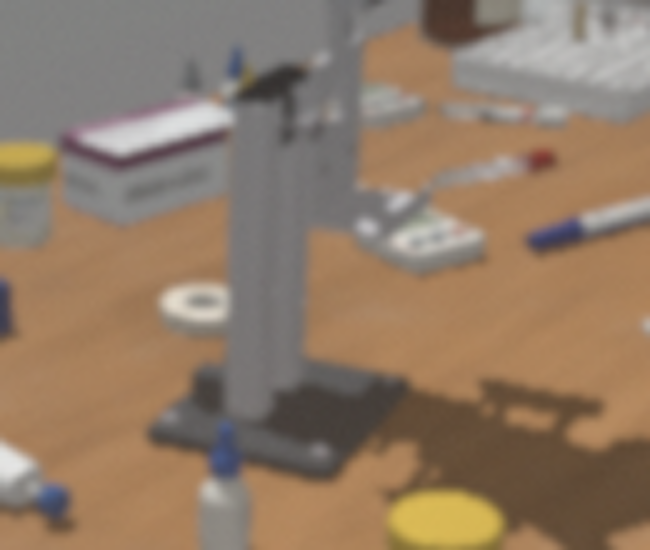

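The view shows the plate (320–360, rows 0–230) beside the pin head near (300,125), with the slot about level with it. I raise it 1.2 mm and creep on.

```bash
python3 -m creep '0 0 -0.0012 0 0 0; 0 -0.004 -0.0012 0 0 0; 0 -0.008 -0.0012 0 0 0; 0 -0.012 -0.0012 0 0 0; 0 -0.012 -0.0012 0 0 0'
python3 -m creep '0 -0.004 0 0 0 0; 0 -0.008 0 0 0 0; 0 -0.012 0 0 0 0; 0 -0.012 0 0 0 0; 0 -0.012 0 0 0 0' | egrep 'pos|wrist_force'
```

```text
time_s: 11.98
position: [0.5864, -0.1844, 0.2514]
eef_rot: [[0.978, 0.211, 0.0], [0.211, -0.978, -0.0], [0.0, 0.0, -1.0]]
wrist_force: [-0.2, 0.6, -3.1]
grip_width: 0.0238
grip_force: 30.0
position: [0.5839, -0.1731, 0.2513]
wrist_force: [-0.3, -0.0, -1.8]
```

```bash
python3 -m creep '0 -0.004 0 0 0 0; 0 -0.008 0 0 0 0; 0 -0.012 0 0 0 0; 0 -0.016 0 0 0 0; 0 -0.016 0 0 0 0; 0 -0.016 0 0 0 0' | egrep 'pos|wrist_force'
python3 -m creep '0 -0.001 0 0 0 0; 0 -0.002 0 0 0 0; 0 -0.002 0 0 0 0' | egrep 'pos|wrist_force'
python3 -m creep '0 -0.001 0 0 0 0; 0 -0.002 0 0 0 0; 0 -0.002 0 0 0 0' | egrep 'pos|wrist_force'
```

```text
position: [0.5806, -0.1575, 0.2513]
wrist_force: [-0.0, -0.7, -2.4]
position: [0.5802, -0.1555, 0.2513]
wrist_force: [0.1, 0.4, -1.8]
position: [0.5797, -0.1534, 0.2513]
wrist_force: [-0.2, 0.1, -3.1]
```

```bash
python3 -m creep '0 -0.001 0 0 0 0; 0 -0.0015 0 0 0 0; 0 -0.0015 0 0 0 0' | egrep 'pos|wrist_force'
python3 -m creep '0 -0.001 0 0 0 0; 0 -0.0015 0 0 0 0; 0 -0.0015 0 0 0 0' | egrep 'pos|wrist_force'
```

```text
position: [0.5794, -0.152, 0.2513]
wrist_force: [0.5, 0.3, -2.4]
position: [0.5792, -0.1513, 0.2513]
wrist_force: [0.3, -2.2, -2.1]
```

```bash
python3 -m creep '0 -0.001 0 0 0 0; 0 -0.001 0 0 0 0' | egrep 'pos|wrist_force'
```

```text
position: [0.5791, -0.1509, 0.2513]
wrist_force: [1.2, -5.0, -4.2]
```

Blind end met (−5 N). I back off about 2 mm to centre the notch, then lower.

```bash
python3 -m creep '0 0.0035 0 0 0 0; 0 0.0035 0 0 0 0; 0 0.0035 0 0 0 0' | egrep 'pos|wrist_force'
python3 -m creep '0 0 0.001 0 0 0; 0 0 0.002 0 0 0; 0 0 0.003 0 0 0; 0 0 0.004 0 0 0; 0 0 0.004 0 0 0' | egrep 'pos|wrist_force'
```

```text
position: [0.5796, -0.1524, 0.2513]
wrist_force: [-1.1, 0.3, -2.1]
position: [0.5796, -0.153, 0.2471]
wrist_force: [-0.5, -0.4, -2.5]
```

```bash
python3 -m creep '0 0 0.001 0 0 0; 0 0 0.002 0 0 0; 0 0 0.003 0 0 0; 0 0 0.005 0 0 0; 0 0 0.005 0 0 0' | egrep 'pos|wrist_force'
python3 -m creep '0 0 0.001 0 0 0; 0 0 0.0015 0 0 0; 0 0 0.0015 0 0 0' | egrep 'pos|wrist_force'
```

```text
position: [0.5795, -0.153, 0.2419]
wrist_force: [0.1, -0.5, -3.1]
position: [0.5796, -0.153, 0.2407]
wrist_force: [-0.3, 0.2, -3.1]
```

```bash
python3 -m creep '0 0 0.0005 0 0 0; 0 0 0.001 0 0 0; 0 0 0.001 0 0 0' | egrep 'time|pos|wrist_force'
```

```text
time_s: 17.48
position: [0.5796, -0.1531, 0.2397]
wrist_force: [0.2, 0.3, -2.9]
```

```bash
python3 -m creep '0 0 0.0005 0 0 0; 0 0 0.001 0 0 0; 0 0 0.001 0 0 0' | egrep 'time|pos|wrist_force'
python3 -m creep '0 0 0.0005 0 0 0; 0 0 0.0008 0 0 0; 0 0 0.0008 0 0 0' | egrep 'time|pos|wrist_force'
```

```text
time_s: 17.85
position: [0.5797, -0.1531, 0.2393]
wrist_force: [-0.4, 0.8, -0.9]
time_s: 18.23
position: [0.5797, -0.1531, 0.239]
wrist_force: [-2.6, 0.6, 4.3]
```

Seated at the predicted height. I relax the load, release, and retreat upwards.

```bash
python3 -m creep '0 0 -0.0008 0 0 0; 0 0 -0.0008 0 0 0' | egrep 'pos|wrist_force'
python3 -m creep '0 0 0 0 0 0; 0 0 0 0 0 0; 0 0 0 0 0 0; 0 0 0 0 0 0; 0 0 0 0 0 0; 0 0 0 0 0 0' -0.2
python3 -m creep '0 0 -0.01 0 0 0; 0 0 -0.03 0 0 0; 0 0 -0.06 0 0 0; 0 0 -0.1 0 0 0; 0 0 -0.12 0 0 0; -0.05 0 -0.12 0 0 0; -0.1 0 -0.12 0 0 0; -0.1 0 -0.12 0 0 0; -0.1 0 -0.12 0 0 0'
python3 -c "
from h import *
goto()
a=snap('scene')['pixels'][120:260,270:410];b=snap('top')['pixels'][90:260,290:420]
cv2.imwrite('pics/end.png',np.hstack([cv2.resize(a,(400,400),interpolation=2),cv2.resize(b,(306,400),interpolation=2)]))"
```

```text
position: [0.5797, -0.1531, 0.2391]
wrist_force: [-1.8, 0.0, 4.0]
time_s: 19.23
position: [0.5796, -0.1531, 0.2388]
eef_rot: [[0.978, 0.21, 0.0], [0.21, -0.978, -0.0], [0.0, 0.0, -1.0]]
wrist_force: [0.3, 0.9, -0.4]
grip_width: 0.0564
grip_force: 0.0
time_s: 20.35
position: [0.4823, -0.1741, 0.3596]
eef_rot: [[0.978, 0.21, 0.002], [0.21, -0.978, -0.001], [0.002, 0.001, -1.0]]
wrist_force: [-0.4, -0.5, -0.3]
grip_width: 0.0562
grip_force: 0.0
t 20.35 pos [ 482.3 -174.1  359.6] yaw 12.12 F [-0.4 -0.5 -0.3] w 0.0562 gf 0.0
```

View pics/end.png

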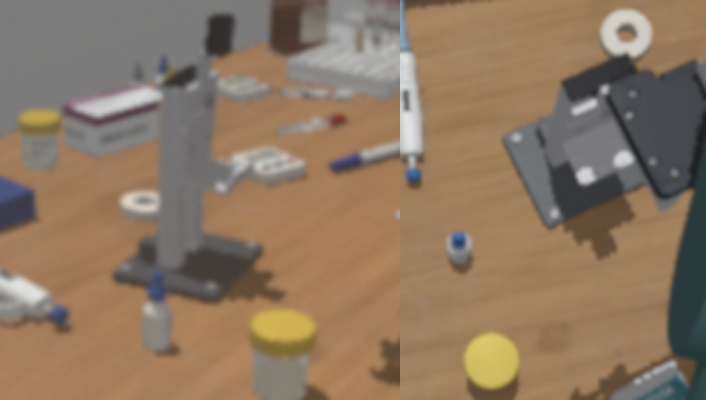

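The bracket hangs on the stand (grip block at 220,35; shelf at 230,175 in the left crop), the dropper and cup still stand, and the gripper is clear.

```bash
python3 -c "
from station import env
print(env.hand_in())"
```

```text
the job is handed in; nothing more can be done
None
```

The bracket hangs seated on the pin and is released; the gripper is clear, the dropper bottle and cup still stand, the force readings I took stayed under about 7 N, and I handed the job in just after 20 s on the robot's clock (no verdict was returned).

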